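Set the sample guide: jaw to touch, then three clicks back

TASK

Stand the white resin sample in the channel of the setting guide, between the vee seat and the sliding jaw, and let go of it. Then turn the click ring clockwise until the jaw bears on the sample and presses it lightly into the vee (about 10 N, never more than 20 N), and from there turn it back three clicks so that the sample has running clearance; let go of the ring and leave the other things on the table alone.

Things in the scene. Friction and masses are not known exactly. Their poses are not given: they have to be found in the camera images.
- sample: resin sample: a whitish upright disc, 32 mm across, 24 mm high, about 30 g, loose on the worktop to the right of the guide. Origin: centre of its underside, z up; its yaw has no meaning.
- guide: fixed setting guide. Origin on the worktop; y along its length to the ring (robot's left), x across, z up. Base plate 62 mm wide, 12 mm thick, y = -78 to 98 mm; its top is the channel floor. At -y a steel vee block 40 mm wide, top at z = 30 mm, opens to +y; then the sliding jaw; then a grey housing 40 mm high, y = 28 to 98 mm, with the click ring. The channel is open at both x sides.
- seat (a point): nominal centre of the underside of a sample seated in the vee: on the channel floor, guide x = 0, y = -40 mm; axes as the guide's. The vee's flanks lie 30 degrees off x. The vee is bolted on by hand and really sits up to 2.5 mm from this point along y, either way; that error is not reported and must be found by feel.
- jaw: sliding steel jaw. Origin at the bottom of the middle of its flat face that looks to the vee (guide -y). It slides along the guide's y only, driven by the ring: 10 mm a radian, 2.6 mm a click. The face is sprung and gives 1 mm for each 10 N.
- jaw_face (a point): middle of that jaw face, 22 mm above the worktop; the face is 26 mm wide and 18 mm high. At ring value 0 it is at guide y = -14 mm, 10 mm short of a sample on the nominal seat.
- ring_top (a point): centre of the top of the click ring: dark knurled steel ring on a vertical axis, 48 mm across, 24 mm high, top 66 mm above the worktop, at guide y = 63 mm. Nothing near it is higher than its underside (42 mm), so it can be gripped across from above in any direction.
- ring (a joint): ring angle, rad; grows clockwise from above (jaw closes). Starts 0 to 0.27; stops at -0.6 and 1.9. 24 clicks a turn, 0.262 rad each, rest points at its multiples: torque to turn it on swings by +-0.04 N m, as the sine of 24 x angle. Let go, it settles in a rest point. Touch at 0.75 to 1.25; then each 1 N on the sample adds 0.01 N m and 0.01 rad. Let go while pressing, it springs back open.
- the_hand_counter: bystander, leave alone: grey hand-held keypad 105x48x22 mm; origin at the centre of its underside
- plug_gauge: bystander, leave alone: plug gauge, rod 95 mm long, 16 mm thick; origin at the centre of its underside
- ring_gauge: bystander, leave alone: steel ring 52 mm across, 15 mm high; origin at the centre of its underside
- usb_stick: bystander, leave alone: small memory stick 48 mm long; origin at the centre of its underside
- carton_c: bystander, leave alone: white carton 132x102x55 mm; origin at the centre of its underside
- ball_pen: bystander, leave alone: pen 145 mm long; origin at the centre of its underside
- caliper: bystander, leave alone: caliper 228 mm long; origin at the centre of its underside
- loupe: bystander, leave alone: black stand loupe 40 mm across, 42 mm high; origin at the centre of its underside
Not all that is in view belongs to the job. Leave any turquoise look-alike of the sample alone.

How it is judged:
On the way, in this order (a step that is already met when the one before it is completed fails the run):
1. the sample stands on the floor of the channel between vee and jaw, let go, and the jaw is not pressing yet (x of sample in the frame of guide between -0.006 and 0.006 m and y of sample in the frame of guide between -0.046 and -0.028 m and z of sample in the frame of guide between 0.01 and 0.014 m and angle between sample's own z axis and vertical below 0.1 rad and contact force between the fingers and sample below 0.1 N and contact force between jaw and sample below 2 N), for 0.2 s.
2. the jaw bears on the sample with at least 5 N and no finger touches the sample (contact force between jaw and sample above 5 N and contact force between the fingers and sample below 0.1 N), for 0.1 s.
At the end, for the whole second after the job is handed in: The sample stands upright, let go and at rest, in the vee on the channel floor, within 4 mm of the centre line and 6 mm of the nominal seat; the jaw face is 3.5 to 9 mm clear of its side (three clicks are 7.9 mm, less press-in and settling into a rest point); the ring is at rest (horizontal distance between jaw_face and sample between 0.0195 and 0.025 m and y of sample in the frame of guide between -0.046 and -0.034 m and x of sample in the frame of guide between -0.004 and 0.004 m and z of sample in the frame of guide between 0.01 and 0.014 m and angle between sample's own z axis and vertical below 0.1 rad and linear speed of sample below 0.01 m/s and velocity of joint ring between -0.1 and 0.1 rad/s); the robot touches nothing.
It fails at once if the jaw presses the sample with more than 20 N (contact force between jaw and sample above 20 N).
It fails at once if a bystander on the table is shifted by more than 15 mm (distance of any of the_hand_counter, plug_gauge, ring_gauge, usb_stick, carton_c, ball_pen, caliper, loupe from where it was at the start of the episode above 0.015 m).
It also fails if it takes over 72 s, if anything falls off the work surface, if the arm or the gripper's body presses on something with over 40 N, if the wrist force passes 120 N, or if a joint passes its speed limit or range.

ROBOT

A 6-joint arm with a two-finger parallel gripper is mounted at the origin on a cart in front of the work surface, level with it; the furniture and walls round the work are solid. World frame = base frame: x ahead of the robot, y to its left, z up, the work surface at z = 0. Lengths are in m, angles in rad, forces in N, time in s.
With the tool pointing down it reaches from about 0.425 to 0.95 m from the base axis. Payload 3.5 kg.
Tool frame: the origin (TCP) lies between the finger pads; the fingertips stand 14 mm ahead of it and the grasp point (between the pads) lies 5 mm behind it (manip.tcp_to_tips is the distance from the TCP to the fingertips, in m); z points along the fingers, y is the line along which they close (so a half turn about z gives the same grasp; the last joint's range is limited). The gripper opens to 85 mm and grips with 20 to 120 N. Pads are 22 mm wide; open, the fingers measure 114 mm over their backs; the gripper's body (76 mm by 85 mm) begins 54 mm behind the grasp point. The pads swing forward as they close: fully open they stand 13 mm farther back than shut.
Start: joints at [-1.444, 0.286, 1.577, -0, 1.279, -0.15], TCP at [0.184, -0.649, 0.223] pointing down, gripper open.
Joint ranges: [-2.77, 2.77], [-0.9, 2.22], [0.21, 2.48], [-1.53, 4.67], [0.24, 2.81], [-2.84, 2.84]. Speed limits (rad/s): [2.79, 2.79, 3.14, 3.14, 3.14, 3.14].

INTERFACE

Orientations are given as a 3x3 rotation matrix whose columns are the frame's x, y, z axes.
In Python, from workcell import manip gives the robot as it stands.
- The arm moves only by the tool step_arm, never from a script. Its argument "targets" is a list of rows, each a list of 7 numbers: the shift along the tool's x, y, z in cm, then the turn, a rotation vector about the tool's x, y, z in units of 5 degrees (1.0 is 5 degrees), then the opening in per cent of the stroke, from 0 (shut) to 100 (fully open). A call has 1 to 10 rows; each row is the pose to reach, as a shift and turn from the pose commanded when the call began, along the tool's axes at that moment; what a row does not reach only later rows make up. A row lasts 1/12 s, in which the tool goes at most 41.7 mm and 7.16 degrees, less where a joint would pass 70% of its speed; a pose out of reach is approached as far as the arm can. A call with a gripper value outside its range is refused whole. The fingers move at their own pace and stop on an object; the grip force is fixed at half the most. Time passes only in rows, so rows that repeat a pose let the fingers close. It gives the time, the measured TCP pose, the force, the opening and the grip force at its end, in the units of the state.
- manip.observe(): the state, without advancing time (a new reading comes with each control period).
- manip.grab_frame(name): name is "scene" or "top"; returns a dict with "color" (384x512x3 uint8, red, green, blue), "K" (3x3 intrinsics, pixels), "extrinsics" (4x4, takes a point from camera to world coordinates). Camera axes: x right, y up, looking along -z (the intrinsics and any distortion apply to the point x, -y, -z); pixel columns grow to the right and rows downward; lengths in m; the calibration is good to about 2 mm. A picture is of the moment at which its call begins. There is no depth.
- manip.sign_off(): hands the job in; it is judged then, once.
The state is a dict: "time": time; "q": joint angles; "joint_vel": joint speeds; "effort": joint torques, N m; "tcp_pos": TCP position; "tcp_rot": TCP orientation; "wrist_force": force on the tool from outside, world axes, zero at the start; "moment": the same for the moment, N m; "opening": finger opening in m; "grasp_force": force on a finger pad.
Only numpy, scipy, OpenCV 4.12 (cv2) and the standard library are available. Lean on these libraries where they do the work, as an engineer would, in place of code of your own. Each camera call takes 0.05 s, during which the arm holds its last target. There are 200 camera calls.

## Working session

There is one attempt and no reset: what is moved stays moved. The work goes in short steps, Python scripts to look and compute and a tool call to move; the robot and the scene stay as the last step left them, time stands still between calls to the robot, and variables do not carry over. Pictures are saved under pics/ and viewed, at most 13 in all, crops included, and the job is handed in when it is done.

Besides the shell and the picture viewer there is one more tool, called in YAML: its name, and indented under it one key for each argument. step_arm: Moves the arm, as the interface text tells. Its arguments: {"type":"object","properties":{"targets":{"type":"array","items":{"type":"array","items":{"type":"number"}}}},"required":["targets"]}

```bash
mkdir -p pics; python3 - <<'E'
from workcell import manip
import cv2
for n in("scene","top"):
    f=manip.grab_frame(n); cv2.imwrite(f"pics/{n}0.png",f["color"][...,::-1]); print(n,f["K"].tolist(),f["extrinsics"].round(4).tolist(),[k for k in f])
s=manip.observe(); print(s)
E
```

```text
scene [[383.92611557671654, 0.0, 249.31144138719966], [0.0, 383.92611557671654, 190.62986262478316], [0.0, 0.0, 1.0]] [[-0.7752, 0.5019, -0.3835, 0.1952], [-0.6317, -0.6146, 0.4725, 0.41], [0.0015, 0.6085, 0.7935, 0.7496], [0.0, 0.0, 0.0, 1.0]] ['color', 'K', 'extrinsics']
top [[448.7857497505962, 0.0, 255.67604569063718], [0.0, 448.7857497505962, 194.68520551352657], [0.0, 0.0, 1.0]] [[-0.0005, 0.9965, -0.0837, 0.425], [-0.9999, -0.0018, -0.0161, -0.0208], [-0.0162, 0.0837, 0.9964, 1.1127], [0.0, 0.0, 0.0, 1.0]] ['color', 'K', 'extrinsics']
{'time': 0.1, 'q': array([-1.44401968e+00,  2.87115896e-01,  1.57805966e+00, -7.89925466e-06,
        1.27862214e+00, -1.50018294e-01]), 'joint_vel': array([-0.00149204, -0.00107057, -0.00286456, -0.00079766,  0.00015842,
       -0.00086204]), 'effort': array([ 4.88093174e-04, -4.07299411e+01, -2.93697631e+01, -1.63320851e-04,
        3.42872074e-03,  6.80090992e-06]), 'tcp_pos': array([ 0.18439402, -0.64867032,  0.22144392]), 'tcp_rot': array([[ 9.61935660e-01,  2.73275876e-01, -2.86302936e-04],
       [ 2.73275836e-01, -9.61933229e-01,  2.18638581e-03],
       [ 3.22082189e-04, -2.18140215e-03, -9.99997569e-01]]), 'wrist_force': array([-0.39153999,  0.03368962,  0.05166741]), 'moment': array([ 0.04345407, -0.00852743,  0.01105871]), 'grasp_force': 0.0, 'opening': 0.0853106773644087}
```

View pics/scene0.png

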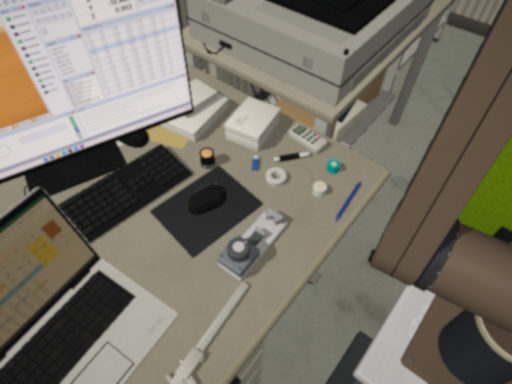

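View pics/top0.png

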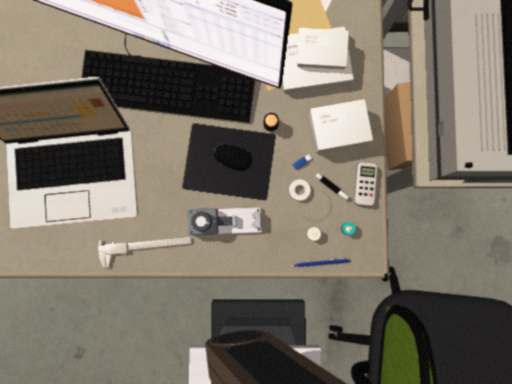

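The top view shows the sample at (314,234), the turquoise look-alike at (350,229), and the guide at columns 188–263, row ~221, with the ring at (203,221). In the scene view the sample is at (320,187), and the guide runs from the ring (240,247) to the vee (272,217).

```bash
cat > h.py <<'E'
import numpy as np, cv2
from workcell import manip
def ray(f,u,v):
    K=f["K"];E=f["extrinsics"];d=E[:3,:3]@np.array([(u-K[0,2])/K[0,0],-(v-K[1,2])/K[1,1],-1]);return E[:3,3],d/np.linalg.norm(d)
def plane(f,u,v,z):
    o,d=ray(f,u,v);return o+d*(z-o[2])/d[2]
def tri(f,p,g,q):
    a,d=ray(f,*p);b,e=ray(g,*q);s=np.linalg.lstsq(np.c_[d,-e],b-a,rcond=None)[0];x,y=a+d*s[0],b+e*s[1];return (x+y)/2,np.linalg.norm(x-y)
def proj(f,p):
    E=f["extrinsics"];c=E[:3,:3].T@(np.asarray(p)-E[:3,3]);K=f["K"];return K[0,0]*c[0]/-c[2]+K[0,2],K[1,1]*c[1]/c[2]+K[1,2]
E
python3 - <<'E'
from h import *
S=manip.grab_frame("scene");T=manip.grab_frame("top")
np.savez("f0.npz",S=S["color"],T=T["color"])
a=cv2.resize(S["color"][165:285,205:345],None,fx=5,fy=5,interpolation=cv2.INTER_CUBIC)
b=cv2.resize(T["color"][195:255,180:340],None,fx=5,fy=5,interpolation=cv2.INTER_CUBIC)
cv2.imwrite("pics/sc1.png",a[...,::-1]);cv2.imwrite("pics/tc1.png",b[...,::-1])
def blob(im,x0,x1,y0,y1,m):
    n,l,st,c=cv2.connectedComponentsWithStats(m[y0:y1,x0:x1].astype(np.uint8))
    for i in range(1,n):
        if st[i,4]>15: print(c[i]+[x0,y0],st[i])
for im,r in((S["color"],(305,335,172,202)),(T["color"],(302,326,222,246))):
    x0,x1,y0,y1=r; g=im.min(2); print(g[y0:y1,x0:x1].max(),np.median(g[y0:y1,x0:x1])); blob(im,*r,g>165)
    gd=im.max(2)
E
```

```text
184 117.0
[318.75609756 186.74390244] [ 9 10 12 10 82]
224 124.0
[313.36170213 233.21985816] [  5   5  14  13 141]
```

View pics/sc1.png

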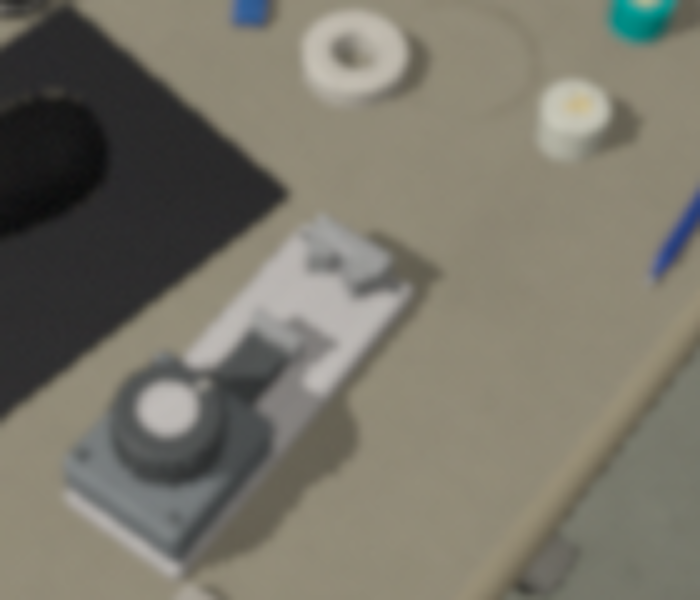

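View pics/tc1.png

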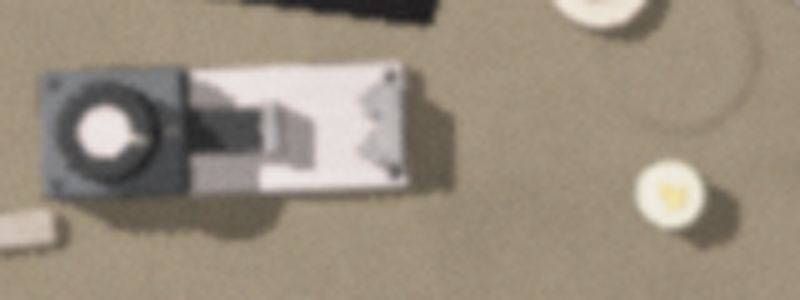

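The scene crop shows the sample's top disc centred near crop (575,107), the ring's white cap at (168,408) and the plate's far corners at (320,215) and (412,290). In the top crop the sample is at (670,194), the ring cap at (104,131), and the plate's right corners at (406,64) and (408,190).

```bash
python3 - <<'E'
from h import *
S=manip.grab_frame("scene");T=manip.grab_frame("top")
s=lambda x,y:(205+(x+.5)/5-.5,165+(y+.5)/5-.5)
t=lambda x,y:(180+(x+.5)/5-.5,195+(y+.5)/5-.5)
for n,a,b in(("sample",s(575,107),t(670,194)),("ring",s(168,408),t(104,131)),("cornerR",s(412,290),t(408,190)),("cornerL",s(320,215),t(406,64)),("hous nearR",s(178,555),t(40,197)),("housL",s(68,467),t(42,74))):
    p,e=tri(S,a,T,b);print(n,p.round(4),round(e,4))
print("sample top-plane",plane(T,*t(670,194),.024).round(4),plane(S,*s(575,107),.024).round(4))
for z,L in((.066,[(104,131)]),(.012,[(408,190),(406,64),(200,70),(200,193)]),(.04,[(40,197),(42,74),(188,194),(188,70)])):
    for q in L: print(z,q,plane(T,*t(*q),z).round(4))
for z,L in((.066,[(168,408)]),(.012,[(412,290),(320,215),(180,575),(65,492)])):
    for q in L: print("S",z,q,plane(S,*s(*q),z).round(4))
# edges fit of plate in top view: white mask
im=T["color"];m=(im.min(2)>165).astype(np.uint8)[200:245,215:268]
c=max(cv2.findContours(m,0,1)[0],key=cv2.contourArea);r=cv2.minAreaRect(c);B=cv2.boxPoints(r)+[215,200];print(r,[plane(T,*b,.012).round(4).tolist() for b in B])
# ring cap & sample by mask
for f,reg,nm in((T,(190,215,210,232),"T"),(S,(228,250,237,257),"S")):
    x0,x1,y0,y1=reg;g=f["color"][y0:y1,x0:x1].min(2);n,l,st,ce=cv2.connectedComponentsWithStats((g>140).astype(np.uint8));i=1+st[1:,4].argmax();print(nm,"cap",ce[i]+[x0,y0],st[i],plane(f,*(ce[i]+[x0,y0]),.066).round(4))
E
```

```text
sample [ 0.4236 -0.1427  0.0211] 0.0025
ring [0.453  0.1259 0.0652] 0.0022
cornerR [ 0.4264 -0.0154  0.0086] 0.0045
cornerL [ 0.4848 -0.0163  0.0156] 0.0026
hous nearR [0.421  0.1607 0.0295] 0.0005
housL [0.4805 0.1602 0.0323] 0.0002
sample top-plane [ 0.4225 -0.1429  0.024 ] [ 0.4238 -0.1398  0.024 ]
0.066 (104, 131) [0.452  0.1252 0.066 ]
0.012 (408, 190) [ 0.4245 -0.0165  0.012 ]
0.012 (406, 64) [ 0.4861 -0.0156  0.012 ]
0.012 (200, 70) [0.4833 0.0857 0.012 ]
0.012 (200, 193) [0.4231 0.0853 0.012 ]
0.04 (40, 197) [0.4212 0.1591 0.04  ]
0.04 (42, 74) [0.48   0.1589 0.04  ]
0.04 (188, 194) [0.4226 0.0883 0.04  ]
0.04 (188, 70) [0.4818 0.0887 0.04  ]
S 0.066 (168, 408) [0.4536 0.1268 0.066 ]
S 0.012 (412, 290) [ 0.4273 -0.0124  0.012 ]
S 0.012 (320, 215) [ 0.4851 -0.0189  0.012 ]
S 0.012 (180, 575) [0.42   0.1608 0.012 ]
S 0.012 (65, 492) [0.4818 0.1628 0.012 ]
((24.480403900146484, 19.931711196899414), (24.709453582763672, 40.2519416809082), 88.02507019042969) [[0.4841, 0.0873, 0.012], [0.4874, -0.0116, 0.012], [0.4269, -0.0136, 0.012], [0.4236, 0.0848, 0.012]]
T cap [200.70967742 221.        ] [ 6  6 12 11 93] [0.4515 0.1244 0.066 ]
S cap [238.09574468 246.27659574] [ 5  5 11 10 94] [0.4537 0.1271 0.066 ]
```

```bash
cat >> h.py <<'E'
def go(p,yaw_y_deg):
    "tool shift (cm) and turn (5deg units) to tcp p with closing axis at world angle (mod 180)"
    s=manip.observe();R=s["tcp_rot"];d=R.T@(np.asarray(p)-s["tcp_pos"])*100
    w=(yaw_y_deg-np.degrees(np.arctan2(R[1,1],R[0,1]))+90)%180-90
    print("t",round(s["time"],2),"q",s["q"].round(3),"tcp",s["tcp_pos"].round(4),"yawy",np.degrees(np.arctan2(R[1,1],R[0,1])).round(2),"zax",R[:,2].round(4),"\nshift cm",d.round(2),"turn z units",round(-w/5,3),"F",s["wrist_force"].round(2),"M",s["moment"].round(3),"open",s["opening"].round(4),"gf",s["grasp_force"])
G0=np.array([.4538,.0628,0]);GY=np.array([-.022,1,0]);GX=np.array([1,.022,0])
E
python3 -c "
from h import *
print(manip.tcp_to_tips); go([.4232,-.1415,.12],1.3)"
```

```text
0.014Traceback (most recent call last):
  File "<string>", line 3, in <module>
    print(manip.tcp_to_tips); go([.4232,-.1415,.12],1.3)
                              ~~^^^^^^^^^^^^^^^^^^^^^^^^
  File "h.py", line 15, in go
    print("t",round(s["time"],2),"q",s["q"].round(3),"tcp",s["tcp_pos"].round(4),"yawy",np.degrees(np.arctan2(R[1,1],R[0,1])).round(2),"zax",R[:,2].round(4),"\nshift cm",d.round(2),"turn z units",round(-w/5,3),"F",s["wrist_force"].round(2),"M",s["moment"].round(3),"open",s["opening"].round(4),"gf",s["grasp_force"])
                                                                                                                                                                                                                                                                                ^^^^^^^^^^^^^^^^^^
AttributeError: 'float' object has no attribute 'round'
```

step_arm:
  targets:
    - [36.8,-42.2,7,0,0,-15.1,65]
    - [36.8,-42.2,7,0,0,-15.1,65]
    - [36.8,-42.2,7,0,0,-15.1,65]
    - [36.8,-42.2,7,0,0,-15.1,65]
    - [36.8,-42.2,7,0,0,-15.1,65]
    - [36.8,-42.2,7,0,0,-15.1,65]
    - [36.8,-42.2,7,0,0,-15.1,65]
    - [36.8,-42.2,7,0,0,-15.1,65]
    - [36.8,-42.2,7,0,0,-15.1,65]
    - [36.8,-42.2,7,0,0,-15.1,65]

```text
time: 1.13
tcp_pos: [0.3611, -0.2735, 0.1711]
tcp_rot: [[0.038, 0.999, 0.001], [0.999, -0.038, -0.001], [-0.001, 0.001, -1.0]]
wrist_force: [0.3, -0.6, 0.5]
opening: 0.0558
grasp_force: 0.0
```

```bash
sed -i 's/s\["opening"\].round(4)/round(float(s["opening"]),4)/' h.py; python3 -c "
from h import *
go([.4232,-.1415,.08],1.3)"
```

```text
t 1.13 q [-0.873 -0.17   2.153  0.     1.158 -0.834] tcp [ 0.3611 -0.2735  0.1711] yawy -2.2 zax [ 7.e-04 -6.e-04 -1.e+00] 
shift cm [13.43  5.69  9.1 ] turn z units -0.701 F [ 0.28 -0.61  0.47] M [ 0.004 -0.056 -0.026] open 0.0558 gf 0.0
```

step_arm:
  targets:
    - [13,5.5,7,0,0,-0.7,65]
    - [13,5.5,7,0,0,-0.7,65]
    - [13,5.5,7,0,0,-0.7,65]
    - [13,5.5,7,0,0,-0.7,65]
    - [13,5.5,7,0,0,-0.7,65]
    - [13,5.5,7,0,0,-0.7,65]
    - [13,5.5,7,0,0,-0.7,65]

```text
time: 1.72
tcp_pos: [0.4217, -0.1483, 0.1016]
tcp_rot: [[-0.018, 1.0, 0.001], [1.0, 0.018, -0.001], [-0.001, 0.001, -1.0]]
wrist_force: [0.1, -0.0, 0.2]
opening: 0.0553
grasp_force: 0.0
```

```bash
python3 - <<'E'
from h import *
go([.4232,-.1415,.02],1.3)
S=manip.grab_frame("scene");c=cv2.resize(S["color"][130:230,270:370],None,fx=5,fy=5,interpolation=cv2.INTER_CUBIC)
cv2.imwrite("pics/s2.png",c[...,::-1])
E
```

```text
t 1.72 q [-0.565 -0.087  2.219 -0.     1.008 -0.583] tcp [ 0.4217 -0.1483  0.1016] yawy 1.01 zax [ 7.e-04 -9.e-04 -1.e+00] 
shift cm [0.68 0.15 8.16] turn z units -0.057 F [ 0.05 -0.03  0.24] M [-0.036 -0.015  0.021] open 0.0553 gf 0.0
```

View pics/s2.png

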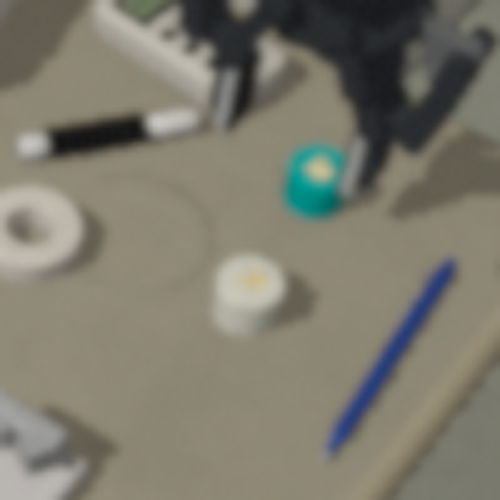

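The open fingers hang above and behind the sample (crop (250,290)), with no obstacles near it, and the pen is clear at right. Lower straight.

step_arm:
  targets:
    - [0.7,0.15,3,0,0,0,65]
    - [0.7,0.15,4,0,0,0,65]
    - [0.7,0.15,5,0,0,0,65]
    - [0.7,0.15,6,0,0,0,65]
    - [0.7,0.15,7,0,0,0,65]
    - [0.7,0.15,7.7,0,0,0,65]
    - [0.7,0.15,7.7,0,0,0,65]
    - [0.7,0.15,7.7,0,0,0,65]

```text
time: 2.43
tcp_pos: [0.4226, -0.1409, 0.0238]
tcp_rot: [[-0.017, 1.0, -0.001], [1.0, 0.017, 0.0], [0.0, -0.001, -1.0]]
wrist_force: [-0.1, -0.3, 0.4]
opening: 0.0553
grasp_force: 0.0
```

step_arm:
  targets:
    - [0,0,0,0,0,0,20]
    - [0,0,0,0,0,0,20]
    - [0,0,0,0,0,0,20]
    - [0,0,0,0,0,0,20]
    - [0,0,0,0,0,0,20]
    - [0,0,0,0,0,0,20]
    - [0,0,0,0,0,0,20]
    - [0,0,0,0,0,0,20]

```text
time: 3.1
tcp_pos: [0.4228, -0.1408, 0.0241]
tcp_rot: [[-0.017, 1.0, 0.0], [1.0, 0.017, -0.0], [-0.0, 0.0, -1.0]]
wrist_force: [0.6, -0.1, -0.1]
opening: 0.0172
grasp_force: 0.0
```

```bash
python3 - <<'E'
from h import *
go(G0-.035*GY+[0,0,.10],1.3)
S=manip.grab_frame("scene");T=manip.grab_frame("top")
c=np.hstack([cv2.resize(f["color"][a:a+60,b:b+70],None,fx=5.7,fy=5.7,interpolation=cv2.INTER_CUBIC) for f,a,b in((S,155,285),(T,205,280))])
cv2.imwrite("pics/s3.png",c[...,::-1])
E
```

```text
t 3.1 q [-0.55   0.055  2.254  0.     0.832 -0.567] tcp [ 0.4228 -0.1408  0.0241] yawy 0.98 zax [ 0. -0. -1.] 
shift cm [16.8   3.47 -7.59] turn z units -0.064 F [ 0.6  -0.1  -0.07] M [-0.008 -0.07   0.036] open 0.0172 gf 0.0
```

View pics/s3.png

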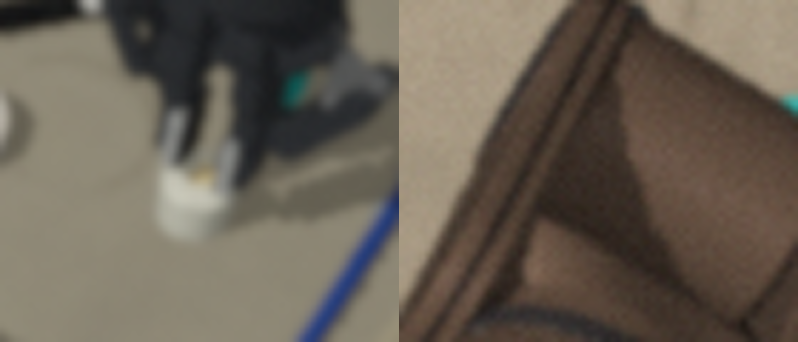

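```bash
python3 - <<'E'
from h import *
S=manip.grab_frame("scene")
for px,tcp in(((327.6,160.),(.4217,-.1483,.1016)),((320.4,185.7),(.4228,-.1408,.0241))):
    o,d=ray(S,*px); b=np.array([*tcp[:2],0]);e=np.array([0,0,1.])
    s=np.linalg.lstsq(np.c_[d,-e],b-o,rcond=None)[0];print(o+d*s[0],b+e*s[1],tcp[2]-s[1], proj(S,tcp))
E
```

```text
[ 0.4228944  -0.14781254  0.11088095] [ 0.4217     -0.1483      0.11088095] -0.009280945926912934 (np.float64(327.4955360402736), np.float64(162.89283539459575))
[ 0.42245549 -0.14094208  0.0251866 ] [ 0.4228    -0.1408     0.0251866] -0.0010865971711552097 (np.float64(320.1795582115641), np.float64(185.94430803563301))
```

The picture shows the fingers closed to 17 mm just above the disc's top, with the disc unmoved at crop (195,200). So the tips stand higher than the nominal 14 mm ahead of the TCP. I'll reopen and feel downward in small steps.

step_arm:
  targets:
    - [0,0,0,0,0,0,60]
    - [0,0,0,0,0,0,60]
    - [0,0,0,0,0,0,60]
    - [0,0,0,0,0,0,60]
    - [0,0,0,0,0,0,60]
    - [0,0,0.3,0,0,0,60]
    - [0,0,0.5,0,0,0,60]
    - [0,0,0.5,0,0,0,60]

```text
time: 3.92
tcp_pos: [0.4223, -0.1405, 0.0184]
tcp_rot: [[-0.017, 1.0, -0.001], [1.0, 0.017, 0.001], [0.001, -0.001, -1.0]]
wrist_force: [0.1, -0.0, 0.7]
opening: 0.0511
grasp_force: 0.0
```

step_arm:
  targets:
    - [0,0,0.2,0,0,0,60]
    - [0,0,0.3,0,0,0,60]
    - [0,0,0.3,0,0,0,60]

```text
time: 4.17
tcp_pos: [0.4225, -0.1406, 0.0157]
tcp_rot: [[-0.017, 1.0, -0.001], [1.0, 0.017, 0.0], [0.0, -0.001, -1.0]]
wrist_force: [-0.1, -0.6, -0.7]
opening: 0.0512
grasp_force: 0.0
```

step_arm:
  targets:
    - [0,0,0.2,0,0,0,60]
    - [0,0,0.2,0,0,0,60]

```text
time: 4.33
tcp_pos: [0.4226, -0.1407, 0.0138]
tcp_rot: [[-0.017, 1.0, -0.0], [1.0, 0.017, 0.0], [0.0, -0.0, -1.0]]
wrist_force: [0.4, 0.7, -0.3]
opening: 0.0512
grasp_force: 0.0
```

step_arm:
  targets:
    - [0,0,0.2,0,0,0,60]
    - [0,0,0.3,0,0,0,60]
    - [0,0,0.3,0,0,0,60]

```text
time: 4.58
tcp_pos: [0.4226, -0.1407, 0.0108]
tcp_rot: [[-0.017, 1.0, -0.0], [1.0, 0.017, 0.0], [0.0, -0.0, -1.0]]
wrist_force: [-0.6, 0.2, 0.3]
opening: 0.0514
grasp_force: 0.0
```

step_arm:
  targets:
    - [0,0,0,0,0,0,50]
    - [0,0,0,0,0,0,40]
    - [0,0,0,0,0,0,30]
    - [0,0,0,0,0,0,30]
    - [0,0,0,0,0,0,30]
    - [0,0,0,0,0,0,30]

```text
time: 5.08
tcp_pos: [0.423, -0.1409, 0.0116]
tcp_rot: [[-0.017, 1.0, 0.0], [1.0, 0.017, -0.0], [-0.0, 0.0, -1.0]]
wrist_force: [-2.4, 1.0, 5.5]
opening: 0.0276
grasp_force: 58.8
```

```bash
python3 - <<'E'
from h import *
go(G0-.035*GY+[0,0,.10],1.3)
S=manip.grab_frame("scene")
c=cv2.resize(S["color"][150:210,285:355],None,fx=8,fy=8,interpolation=cv2.INTER_CUBIC)
cv2.imwrite("pics/s4.png",c[...,::-1])
E
```

```text
t 5.08 q [-0.55   0.082  2.256 -0.     0.803 -0.567] tcp [ 0.423  -0.1409  0.0116] yawy 0.98 zax [ 2.e-04 -2.e-04 -1.e+00] 
shift cm [16.82  3.44 -8.84] turn z units -0.063 F [-2.38  0.98  5.54] M [ 0.084  0.207 -0.028] open 0.0276 gf 58.82420003414154
```

View pics/s4.png

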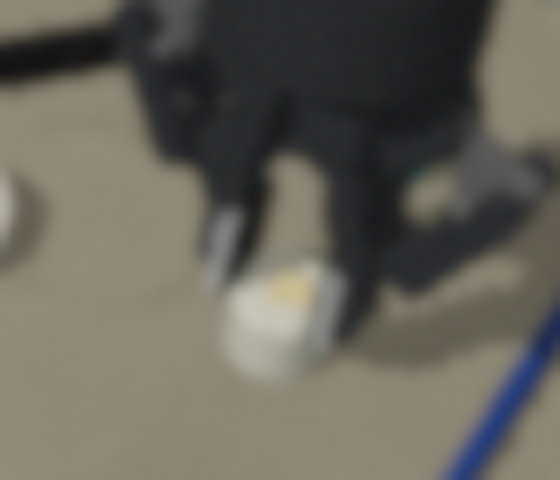

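The picture shows the fingers catching only the disc's upper rim (tips near (215,290) and (330,340)). I'll reopen, go lower and close again.

step_arm:
  targets:
    - [0,0,0,0,0,0,62]
    - [0,0,0,0,0,0,62]
    - [0,0,0,0,0,0,62]
    - [0,0,0,0,0,0,62]
    - [0,0,0,0,0,0,62]

```text
time: 5.55
tcp_pos: [0.4226, -0.1407, 0.0108]
tcp_rot: [[-0.017, 1.0, -0.0], [1.0, 0.017, 0.0], [0.0, -0.0, -1.0]]
wrist_force: [0.2, 0.6, 1.0]
opening: 0.0526
grasp_force: 0.0
```

step_arm:
  targets:
    - [0,0,0.2,0,0,0,62]
    - [0,0,0.4,0,0,0,62]
    - [0,0,0.4,0,0,0,62]

```text
time: 5.8
tcp_pos: [0.4224, -0.1406, 0.0065]
tcp_rot: [[-0.017, 1.0, -0.001], [1.0, 0.017, 0.0], [0.001, -0.001, -1.0]]
wrist_force: [-0.8, 0.2, 0.7]
opening: 0.053
grasp_force: 0.0
```

step_arm:
  targets:
    - [0,0,0.2,0,0,0,62]
    - [0,0,0.3,0,0,0,62]
    - [0,0,0.3,0,0,0,62]

```text
time: 6.05
tcp_pos: [0.4226, -0.1407, 0.0037]
tcp_rot: [[-0.017, 1.0, -0.001], [1.0, 0.017, 0.0], [0.0, -0.001, -1.0]]
wrist_force: [0.2, -0.8, 0.8]
opening: 0.053
grasp_force: 0.0
```

```bash
python3 - <<'E'
from h import *
go([.423,-.1409,0],1.3)
S=manip.grab_frame("scene")
c=cv2.resize(S["color"][150:210,285:355],None,fx=8,fy=8,interpolation=cv2.INTER_CUBIC)
cv2.imwrite("pics/s5.png",c[...,::-1])
E
```

```text
t 6.05 q [-0.55   0.099  2.257  0.     0.786 -0.567] tcp [ 0.4226 -0.1407  0.0037] yawy 0.98 zax [-5.e-04  3.e-04 -1.e+00] 
shift cm [-0.02  0.04  0.37] turn z units -0.064 F [ 0.19 -0.83  0.84] M [-0.031  0.002 -0.016] open 0.053 gf 0.0
```

View pics/s5.png

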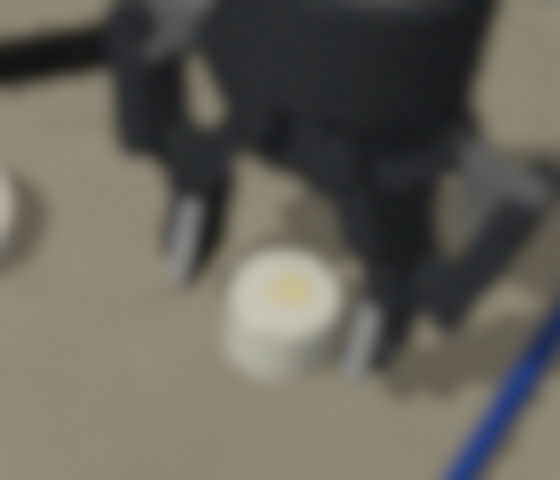

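The disc stands upright at crop (282,310), between the open tips at (180,280) and (352,375), which now reach well below its top. Closing now.

step_arm:
  targets:
    - [0,0,0,0,0,0,50]
    - [0,0,0,0,0,0,42]
    - [0,0,0,0,0,0,35]
    - [0,0,0,0,0,0,30]
    - [0,0,0,0,0,0,30]
    - [0,0,0,0,0,0,30]

```text
time: 6.6
tcp_pos: [0.423, -0.1409, 0.0045]
tcp_rot: [[-0.017, 1.0, 0.0], [1.0, 0.017, -0.0], [-0.0, 0.0, -1.0]]
wrist_force: [-1.6, 0.9, 6.3]
opening: 0.0294
grasp_force: 59.1
```

step_arm:
  targets:
    - [0,0,-1,0,0,0,30]
    - [0,0,-3,0,0,0,30]
    - [0,0,-6,0,0,0,30]
    - [0,0,-8,0,0,0,30]
    - [0,0,-8,0,0,0,30]
    - [0,0,-8,0,0,0,30]

```text
time: 7.1
tcp_pos: [0.4236, -0.1413, 0.0854]
tcp_rot: [[-0.017, 1.0, 0.003], [1.0, 0.017, -0.002], [-0.002, 0.003, -1.0]]
wrist_force: [-0.0, -0.3, -1.0]
opening: 0.0289
grasp_force: 59.3
```

```bash
python3 - <<'E'
from h import *
go(G0-.034*GY+[0,0,.07],1.3)
S=manip.grab_frame("scene");T=manip.grab_frame("top")
c=cv2.resize(S["color"][120:240,250:350],None,fx=6,fy=5,interpolation=cv2.INTER_CUBIC)
c=cv2.resize(S["color"][130:240,255:350],None,fx=5,fy=5,interpolation=cv2.INTER_CUBIC)
cv2.imwrite("pics/s6.png",c[...,::-1])
t=lambda x,y:(180+(x+.5)/5-.5,195+(y+.5)/5-.5)
for x in(278,283,288): 
    p=plane(T,*t(x,130),.031);print(x,(p-G0)@GY)
print(((plane(T,*t(188,132),.04))-G0)@GY)
f=np.load("f0.npz")["T"];print(f[221,228:250].mean(1).round(),f[217,228:250].mean(1).round())
E
```

```text
t 7.1 q [-0.55  -0.062  2.231  0.     0.97  -0.567] tcp [ 0.4236 -0.1413  0.0854] yawy 0.98 zax [ 0.0031 -0.0019 -1.    ] 
shift cm [16.96  3.38  1.51] turn z units -0.064 F [-0.03 -0.3  -0.96] M [ 0.048  0.012 -0.065] open 0.0289 gf 59.29213464260101
278 -0.016755293982710744
283 -0.01916653449471097
288 -0.021577601222013264
0.025779170042005365
[ 77.  78.  75.  90. 141. 178. 176. 152. 131. 140. 145. 143. 145. 146.
 164. 207. 221. 225. 225. 224. 224. 220.] [ 98.  95.  98. 105. 140. 172. 166. 137. 134. 151. 173. 186. 208. 219.
 225. 228. 226. 226. 225. 227. 226. 223.]
```

View pics/s6.png

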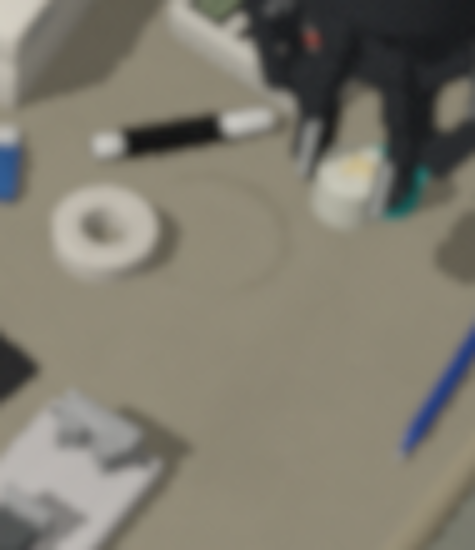

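The disc is lifted and held level, centred at crop (345,188), and clear of its surroundings. Carry it over the channel.

step_arm:
  targets:
    - [4,0.8,0,0,0,0,30]
    - [8,1.6,0,0,0,0,30]
    - [12,2.4,0,0,0,-0.1,30]
    - [15,3.1,0,0,0,-0.1,30]
    - [16.9,3.4,1,0,0,-0.1,30]
    - [16.9,3.4,2,0,0,-0.1,30]
    - [16.9,3.4,3,0,0,-0.1,30]
    - [16.9,3.4,3,0,0,-0.1,30]

```text
time: 7.87
tcp_pos: [0.4509, 0.0287, 0.0504]
tcp_rot: [[-0.026, 1.0, -0.007], [1.0, 0.026, 0.001], [0.001, -0.007, -1.0]]
wrist_force: [-0.5, -0.2, -0.8]
opening: 0.0293
grasp_force: 59.3
```

```bash
python3 - <<'E'
from h import *
go(G0-.0345*GY+[0,0,.02],1.3)
E
```

```text
t 7.87 q [-0.161  0.021  2.228 -0.     0.901 -0.187] tcp [0.4509 0.0287 0.0504] yawy 1.49 zax [-7.3e-03  8.0e-04 -1.0e+00] 
shift cm [-0.06  0.39  3.04] turn z units 0.037 F [-0.52 -0.22 -0.78] M [ 0.001  0.028 -0.011] open 0.0293 gf 59.33022201061249
```

step_arm:
  targets:
    - [0,0,0.5,0,0,0,30]
    - [0,0,1,0,0,0,30]
    - [0,0,1,0,0,0,30]
    - [0,0,1,0,0,0,30]

```text
time: 8.2
tcp_pos: [0.4538, 0.0281, 0.0438]
tcp_rot: [[-0.024, 1.0, -0.001], [1.0, 0.024, 0.0], [0.0, -0.0, -1.0]]
wrist_force: [-0.3, 0.5, -0.1]
opening: 0.0291
grasp_force: 59.3
```

```bash
python3 - <<'E'
from h import *
go(G0-.0345*GY+[0,0,.02],1.3)
E
```

```text
t 8.2 q [-0.162  0.036  2.227 -0.     0.879 -0.186] tcp [0.4538 0.0281 0.0438] yawy 1.4 zax [-5.e-04  1.e-04 -1.e+00] 
shift cm [0.02 0.08 2.38] turn z units 0.019 F [-0.27  0.52 -0.08] M [0.011 0.016 0.048] open 0.0291 gf 59.33159351348877
```

step_arm:
  targets:
    - [0,0.08,0.5,0,0,0,30]
    - [0,0.08,1,0,0,0,30]
    - [0,0.08,1.5,0,0,0,30]
    - [0,0.08,2,0,0,0,30]
    - [0,0.08,2.2,0,0,0,30]
    - [0,0.08,2.2,0,0,0,30]
    - [0,0.08,2.2,0,0,0,30]

```text
time: 8.78
tcp_pos: [0.4545, 0.0289, 0.0218]
tcp_rot: [[-0.026, 1.0, -0.001], [1.0, 0.026, 0.0], [0.0, -0.001, -1.0]]
wrist_force: [-0.4, -0.1, 0.2]
opening: 0.0292
grasp_force: 59.3
```

step_arm:
  targets:
    - [0,0,0.1,0,0,0,30]
    - [0,0,0.2,0,0,0,30]
    - [0,0,0.2,0,0,0,30]

```text
time: 9.03
tcp_pos: [0.4547, 0.0288, 0.0201]
tcp_rot: [[-0.026, 1.0, 0.0], [1.0, 0.026, -0.0], [-0.0, 0.0, -1.0]]
wrist_force: [0.1, -0.1, -0.3]
opening: 0.0294
grasp_force: 59.3
```

step_arm:
  targets:
    - [0,0,0.1,0,0,0,30]
    - [0,0,0.15,0,0,0,30]
    - [0,0,0.15,0,0,0,30]

```text
time: 9.28
tcp_pos: [0.4546, 0.0288, 0.0185]
tcp_rot: [[-0.026, 1.0, -0.0], [1.0, 0.026, 0.0], [0.0, -0.0, -1.0]]
wrist_force: [-0.3, 0.4, -0.2]
opening: 0.0291
grasp_force: 59.3
```

step_arm:
  targets:
    - [0,0,0.1,0,0,0,30]
    - [0,0,0.15,0,0,0,30]
    - [0,0,0.15,0,0,0,30]

```text
time: 9.53
tcp_pos: [0.4546, 0.0288, 0.0169]
tcp_rot: [[-0.026, 1.0, -0.0], [1.0, 0.026, 0.0], [0.0, -0.0, -1.0]]
wrist_force: [0.6, -0.8, -1.4]
opening: 0.0291
grasp_force: 59.3
```

step_arm:
  targets:
    - [0,0,0.05,0,0,0,30]
    - [0,0,0.1,0,0,0,30]
    - [0,0,0.1,0,0,0,30]

```text
time: 9.78
tcp_pos: [0.4548, 0.0288, 0.0165]
tcp_rot: [[-0.026, 1.0, -0.001], [1.0, 0.026, -0.0], [0.0, -0.001, -1.0]]
wrist_force: [-3.0, 0.5, 4.5]
opening: 0.0292
grasp_force: 59.7
```

step_arm:
  targets:
    - [0,0,0,0,0,0,40]
    - [0,0,0,0,0,0,50]
    - [0,0,0,0,0,0,65]
    - [0,0,0,0,0,0,65]
    - [0,0,0,0,0,0,65]
    - [0,0,0,0,0,0,65]
    - [0,0,-2,0,0,0,65]
    - [0,0,-5,0,0,0,65]
    - [0,0,-9,0,0,0,65]
    - [0,0,-9,0,0,0,65]

```text
time: 10.62
tcp_pos: [0.4599, 0.0281, 0.1136]
tcp_rot: [[-0.026, 1.0, 0.014], [1.0, 0.026, -0.002], [-0.003, 0.014, -1.0]]
wrist_force: [2.6, -0.4, 1.4]
opening: 0.0558
grasp_force: 0.0
```

```bash
python3 - <<'E'
from h import *
go(G0+.063*GY+[0,0,.12],-55)
S=manip.grab_frame("scene");T=manip.grab_frame("top")
c=np.hstack([cv2.resize(S["color"][205:265,230:300],None,fx=5.7,fy=5.7,interpolation=cv2.INTER_CUBIC),cv2.resize(T["color"][195:255,200:270],None,fx=5.7,fy=5.7,interpolation=cv2.INTER_CUBIC)])
cv2.imwrite("pics/s7.png",c[...,::-1])
E
```

```text
t 10.62 q [-0.16  -0.08   2.188  0.     1.02  -0.186] tcp [0.4599 0.0281 0.1136] yawy 1.49 zax [ 0.0141 -0.0022 -0.9999] 
shift cm [ 9.79 -0.49 -0.67] turn z units 11.298 F [ 2.61 -0.38  1.42] M [-0.041 -0.026 -0.029] open 0.0558 gf 0.0
```

View pics/s7.png

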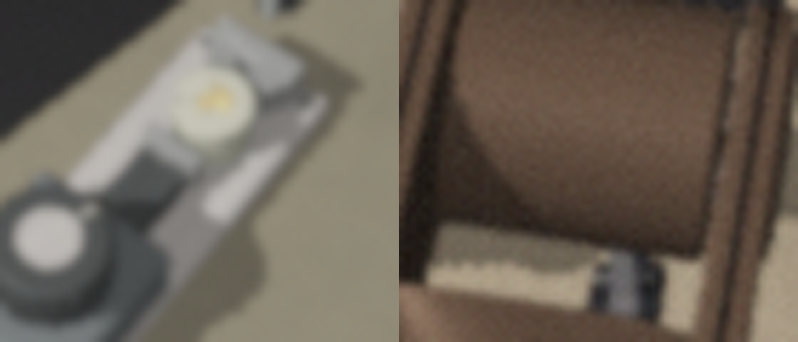

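The disc stands upright in the channel at left-panel (212,102), between the vee (upper right) and the jaw (lower left). Now to the ring.

step_arm:
  targets:
    - [3,0,-1,0,0,0,65]
    - [6,0,-1,0,0,0,80]
    - [9,0,-1,0,0,0,80]
    - [9.8,0,-1,0,0,0,80]
    - [9.8,0,-1,0,0,0,80]
    - [9.8,0,-1,0,0,0,80]
    - [9.8,0,-1,0,0,0,80]

```text
time: 11.3
tcp_pos: [0.4517, 0.1259, 0.1151]
tcp_rot: [[-0.025, 1.0, -0.002], [1.0, 0.025, -0.001], [-0.001, -0.002, -1.0]]
wrist_force: [-1.3, -0.3, 0.2]
opening: 0.0683
grasp_force: 0.0
```

```bash
python3 - <<'E'
from h import *
S=manip.grab_frame("scene")
p=plane(S,266.8,222.5,.036)-G0;print("sample in guide",p@GX,p@GY)
go(G0+.063*GY+[0,0,.048],1.3)
E
```

```text
sample in guide -0.00016162676176369683 -0.03350578488461331
t 11.35 q [ 0.055 -0.054  2.159 -0.     1.038  0.03 ] tcp [0.4519 0.1257 0.1154] yawy 1.41 zax [-1.2e-03 -4.0e-04 -1.0e+00] 
shift cm [0.01 0.06 6.74] turn z units 0.022 F [-1.25 -0.2   0.16] M [-0.054 -0.038  0.022] open 0.068 gf 0.0
```

step_arm:
  targets:
    - [0,0.06,2,0,0,0,80]
    - [0,0.06,4,0,0,0,80]
    - [0,0.06,5.5,0,0,0,80]
    - [0,0.06,6,0,0,0,80]
    - [0,0.06,6.4,0,0,0,80]
    - [0,0.06,6.7,0,0,0,80]
    - [0,0.06,6.7,0,0,0,80]

```text
time: 11.93
tcp_pos: [0.4531, 0.1264, 0.0492]
tcp_rot: [[-0.025, 1.0, 0.0], [1.0, 0.025, -0.0], [-0.0, 0.0, -1.0]]
wrist_force: [0.1, -0.3, 0.0]
opening: 0.0684
grasp_force: 0.0
```

step_arm:
  targets:
    - [0,0,0,0,0,0,70]
    - [0,0,0,0,0,0,62]
    - [0,0,0,0,0,0,56]
    - [0,0,0,0,0,0,52]
    - [0,0,0,0,0,0,50]
    - [0,0,0,0,0,0,48]
    - [0,0,0,0,0,0,48]
    - [0,0,0,0,0,0,48]

```text
time: 12.6
tcp_pos: [0.454, 0.1268, 0.0507]
tcp_rot: [[-0.026, 1.0, 0.002], [1.0, 0.026, -0.0], [-0.0, 0.002, -1.0]]
wrist_force: [-1.8, -1.0, 7.1]
opening: 0.0439
grasp_force: 60.1
```

```bash
python3 - <<'E'
from h import *
go(G0+.063*GY+[0,0,.048],1.3)
E
```

```text
t 12.6 q [ 0.057  0.058  2.188 -0.     0.893  0.031] tcp [0.454  0.1268 0.0507] yawy 1.5 zax [ 2.4e-03 -1.0e-04 -1.0e+00] 
shift cm [-0.1  -0.16  0.27] turn z units 0.04 F [-1.76 -1.04  7.06] M [-0.124  0.159 -0.032] open 0.0439 gf 60.05914092063904
```

```bash
cat >> h.py <<'E'
def meas(n=6):
    E=[];M=[];Y=[];F=[]
    for i in range(n):
        manip.grab_frame("scene");s=manip.observe();E.append(s["effort"][5]);M.append(s["moment"][2]);R=s["tcp_rot"];Y.append(np.degrees(np.arctan2(R[1,1],R[0,1])));F.append(s["wrist_force"])
    print("t",round(s["time"],2),"yaw",np.mean(Y).round(2),"eff6",np.mean(E).round(4),np.std(E).round(4),"Mz",np.mean(M).round(4),np.std(M).round(4),"F",np.mean(F,0).round(1),"q6",s["q"][5].round(3),"tcp",s["tcp_pos"].round(4),"gf",round(float(s["grasp_force"]),1),"op",round(float(s["opening"]),4))
E
python3 -c "
from h import *
meas()"
```

```text
t 12.9 yaw 1.5 eff6 -0.0037 0.0 Mz -0.0139 0.0333 F [-1.1 -0.7  6.4] q6 0.031 tcp [0.454  0.1268 0.0508] gf 60.1 op 0.0443
```

step_arm:
  targets:
    - [0,0,0,0,0,0.5,48]
    - [0,0,0,0,0,1,48]
    - [0,0,0,0,0,1.5,48]
    - [0,0,0,0,0,1.5,48]
    - [0,0,0,0,0,1.5,48]

```text
time: 13.32
tcp_pos: [0.4542, 0.1268, 0.0508]
tcp_rot: [[0.105, 0.994, 0.003], [0.995, -0.105, -0.0], [0.0, 0.003, -1.0]]
wrist_force: [-0.4, 0.2, 6.5]
opening: 0.044
grasp_force: 60.2
```

```bash
python3 -c "
from h import *
meas()"
```

```text
t 13.62 yaw -6.0 eff6 -0.0124 0.0011 Mz -0.0035 0.0249 F [-0.6 -0.3  5.7] q6 0.162 tcp [0.4542 0.1268 0.0508] gf 60.2 op 0.0442
```

step_arm:
  targets:
    - [0,0,0,0,0,0.5,48]
    - [0,0,0,0,0,1,48]
    - [0,0,0,0,0,1.5,48]
    - [0,0,0,0,0,1.5,48]
    - [0,0,0,0,0,1.5,48]

```text
time: 14.03
tcp_pos: [0.4544, 0.1268, 0.0508]
tcp_rot: [[0.234, 0.972, 0.003], [0.972, -0.234, -0.0], [0.001, 0.003, -1.0]]
wrist_force: [0.4, -0.4, 4.9]
opening: 0.044
grasp_force: 60.2
```

```bash
python3 -c "
from h import *
meas()"
```

```text
t 14.33 yaw -13.5 eff6 -0.0013 0.001 Mz -0.015 0.0265 F [-0.1 -1.   5.3] q6 0.293 tcp [0.4544 0.1268 0.0508] gf 60.2 op 0.0441
```

step_arm:
  targets:
    - [0,0,0,0,0,0.4,48]
    - [0,0,0,0,0,0.75,48]
    - [0,0,0,0,0,0.75,48]
    - [0,0,0,0,0,0.75,48]

```text
time: 14.67
tcp_pos: [0.4545, 0.1268, 0.0508]
tcp_rot: [[0.296, 0.955, 0.004], [0.955, -0.296, -0.0], [0.001, 0.004, -1.0]]
wrist_force: [1.3, -0.3, 5.8]
opening: 0.0434
grasp_force: 60.3
```

```bash
python3 -c "
from h import *
meas(4)"
```

```text
t 14.87 yaw -17.24 eff6 0.0339 0.0008 Mz 0.0602 0.0332 F [ 0.1 -0.5  5. ] q6 0.358 tcp [0.4544 0.1268 0.0508] gf 60.3 op 0.0441
```

step_arm:
  targets:
    - [0,0,0,0,0,0.4,48]
    - [0,0,0,0,0,0.75,48]
    - [0,0,0,0,0,0.75,48]
    - [0,0,0,0,0,0.75,48]

```text
time: 15.2
tcp_pos: [0.4545, 0.1268, 0.0508]
tcp_rot: [[0.358, 0.934, 0.004], [0.934, -0.358, -0.0], [0.001, 0.004, -1.0]]
wrist_force: [0.3, -0.7, 5.8]
opening: 0.044
grasp_force: 60.4
```

```bash
python3 -c "
from h import *
meas(4)"
```

```text
t 15.4 yaw -20.97 eff6 -0.0097 0.0009 Mz -0.0209 0.0115 F [ 0.  -1.   5.8] q6 0.423 tcp [0.4545 0.1268 0.0508] gf 60.4 op 0.0443
```

step_arm:
  targets:
    - [0,0,0,0,0,0.4,48]
    - [0,0,0,0,0,0.75,48]
    - [0,0,0,0,0,0.75,48]
    - [0,0,0,0,0,0.75,48]

```text
time: 15.73
tcp_pos: [0.4546, 0.1267, 0.0508]
tcp_rot: [[0.418, 0.908, 0.004], [0.908, -0.418, -0.0], [0.002, 0.004, -1.0]]
wrist_force: [0.8, -0.7, 6.5]
opening: 0.0441
grasp_force: 60.4
```

```bash
python3 -c "
from h import *
meas(4)"
```

```text
t 15.93 yaw -24.73 eff6 -0.0447 0.0008 Mz -0.0314 0.0089 F [ 0.4 -1.   5.6] q6 0.489 tcp [0.4546 0.1267 0.0508] gf 60.4 op 0.044
```

step_arm:
  targets:
    - [0,0,0,0,0,0.4,48]
    - [0,0,0,0,0,0.75,48]
    - [0,0,0,0,0,0.75,48]
    - [0,0,0,0,0,0.75,48]

```text
time: 16.27
tcp_pos: [0.4547, 0.1267, 0.0508]
tcp_rot: [[0.477, 0.879, 0.004], [0.879, -0.477, -0.0], [0.002, 0.004, -1.0]]
wrist_force: [1.0, -1.1, 4.8]
opening: 0.0438
grasp_force: 60.3
```

```bash
python3 -c "
from h import *
meas(3)"
```

```text
t 16.42 yaw -28.47 eff6 0.0002 0.0009 Mz -0.0424 0.0068 F [ 0.3 -1.1  5.2] q6 0.554 tcp [0.4547 0.1267 0.0508] gf 60.3 op 0.0442
```

step_arm:
  targets:
    - [0,0,0,0,0,0.4,48]
    - [0,0,0,0,0,0.75,48]
    - [0,0,0,0,0,0.75,48]
    - [0,0,0,0,0,0.75,48]

```text
time: 16.75
tcp_pos: [0.4548, 0.1266, 0.0508]
tcp_rot: [[0.533, 0.846, 0.005], [0.846, -0.533, -0.0], [0.002, 0.004, -1.0]]
wrist_force: [0.9, -1.2, 5.4]
opening: 0.0438
grasp_force: 60.3
```

```bash
python3 -c "
from h import *
meas(3)"
```

```text
t 16.9 yaw -32.2 eff6 0.0359 0.0009 Mz 0.0456 0.0315 F [ 0.8 -1.2  5.5] q6 0.619 tcp [0.4548 0.1266 0.0508] gf 60.3 op 0.0443
```

step_arm:
  targets:
    - [0,0,0,0,0,0.4,48]
    - [0,0,0,0,0,0.75,48]
    - [0,0,0,0,0,0.75,48]
    - [0,0,0,0,0,0.75,48]

```text
time: 17.23
tcp_pos: [0.4549, 0.1266, 0.0508]
tcp_rot: [[0.587, 0.81, 0.005], [0.81, -0.587, -0.0], [0.002, 0.004, -1.0]]
wrist_force: [0.9, -1.4, 5.9]
opening: 0.044
grasp_force: 60.4
```

```bash
python3 -c "
from h import *
meas(3)"
```

```text
t 17.38 yaw -35.95 eff6 -0.007 0.0009 Mz -0.0131 0.0167 F [ 1.1 -1.4  5.2] q6 0.684 tcp [0.4549 0.1266 0.0508] gf 60.4 op 0.0439
```

step_arm:
  targets:
    - [0,0,0,0,0,0.4,48]
    - [0,0,0,0,0,0.75,48]
    - [0,0,0,0,0,0.75,48]
    - [0,0,0,0,0,0.75,48]

```text
time: 17.72
tcp_pos: [0.4549, 0.1265, 0.0508]
tcp_rot: [[0.639, 0.769, 0.005], [0.769, -0.639, -0.001], [0.003, 0.004, -1.0]]
wrist_force: [2.4, -1.7, 5.4]
opening: 0.0441
grasp_force: 60.4
```

```bash
python3 -c "
from h import *
meas(3)"
```

```text
t 17.87 yaw -39.71 eff6 -0.0425 0.0009 Mz -0.0678 0.0057 F [ 1.6 -1.9  4.9] q6 0.75 tcp [0.4549 0.1265 0.0508] gf 60.4 op 0.0442
```

step_arm:
  targets:
    - [0,0,0,0,0,0.4,48]
    - [0,0,0,0,0,0.75,48]
    - [0,0,0,0,0,0.75,48]
    - [0,0,0,0,0,0.75,48]

```text
time: 18.2
tcp_pos: [0.455, 0.1265, 0.0508]
tcp_rot: [[0.688, 0.726, 0.005], [0.726, -0.688, -0.001], [0.003, 0.004, -1.0]]
wrist_force: [2.9, -1.0, 4.9]
opening: 0.0439
grasp_force: 60.3
```

```bash
python3 -c "
from h import *
meas(3)"
```

```text
t 18.35 yaw -43.44 eff6 0.0016 0.0008 Mz -0.0282 0.0329 F [ 1.9 -1.7  4.7] q6 0.815 tcp [0.455  0.1265 0.0508] gf 60.3 op 0.0445
```

step_arm:
  targets:
    - [0,0,0,0,0,0.4,48]
    - [0,0,0,0,0,0.75,48]
    - [0,0,0,0,0,0.75,48]
    - [0,0,0,0,0,0.75,48]

```text
time: 18.68
tcp_pos: [0.4551, 0.1264, 0.0508]
tcp_rot: [[0.733, 0.68, 0.005], [0.68, -0.733, -0.001], [0.003, 0.004, -1.0]]
wrist_force: [1.9, -2.2, 5.7]
opening: 0.0441
grasp_force: 60.4
```

```bash
python3 -c "
from h import *
meas(3)"
```

```text
t 18.83 yaw -47.15 eff6 0.0714 0.0009 Mz 0.0771 0.0203 F [ 1.7 -1.7  5.3] q6 0.88 tcp [0.4551 0.1264 0.0508] gf 60.4 op 0.0441
```

Contact: about 3.4 N above the click torque. One more quarter click should give about 10 N.

step_arm:
  targets:
    - [0,0,0,0,0,0.4,48]
    - [0,0,0,0,0,0.7,48]
    - [0,0,0,0,0,0.7,48]
    - [0,0,0,0,0,0.7,48]

```text
time: 19.17
tcp_pos: [0.4551, 0.1264, 0.0508]
tcp_rot: [[0.773, 0.634, 0.006], [0.634, -0.773, -0.001], [0.004, 0.004, -1.0]]
wrist_force: [3.0, -2.4, 6.1]
opening: 0.0441
grasp_force: 60.4
```

```bash
python3 -c "
from h import *
meas(5)"
```

```text
t 19.42 yaw -50.65 eff6 0.0795 0.0007 Mz 0.0794 0.0136 F [ 2.2 -2.4  5.1] q6 0.941 tcp [0.4551 0.1263 0.0508] gf 60.4 op 0.044
```

About 8.5 N, held with no finger on the sample. Turn back three clicks, ending just inside the third rest point.

step_arm:
  targets:
    - [0,0,0,0,0,-1,48]
    - [0,0,0,0,0,-2,48]
    - [0,0,0,0,0,-3,48]
    - [0,0,0,0,0,-4,48]
    - [0,0,0,0,0,-5,48]
    - [0,0,0,0,0,-6,48]
    - [0,0,0,0,0,-7,48]
    - [0,0,0,0,0,-8,48]
    - [0,0,0,0,0,-8.5,48]
    - [0,0,0,0,0,-8.5,48]

```text
time: 20.25
tcp_pos: [0.4542, 0.1268, 0.0507]
tcp_rot: [[0.141, 0.99, 0.003], [0.99, -0.141, 0.0], [0.0, 0.003, -1.0]]
wrist_force: [-1.2, -0.7, 8.0]
opening: 0.0439
grasp_force: 60.7
```

```bash
python3 -c "
from h import *
meas(4)"
```

```text
t 20.45 yaw -8.2 eff6 -0.0447 0.0216 Mz -0.0383 0.032 F [-0.2 -0.9  7.6] q6 0.2 tcp [0.4542 0.1268 0.0508] gf 60.7 op 0.0442
```

step_arm:
  targets:
    - [0,0,0,0,0,0,55]
    - [0,0,0,0,0,0,65]
    - [0,0,0,0,0,0,75]
    - [0,0,0,0,0,0,80]
    - [0,0,0,0,0,0,80]
    - [0,0,0,0,0,0,80]
    - [0,0,0,0,0,0,80]

```text
time: 21.03
tcp_pos: [0.4524, 0.1268, 0.0487]
tcp_rot: [[0.144, 0.99, -0.001], [0.99, -0.144, 0.0], [-0.0, -0.001, -1.0]]
wrist_force: [-0.1, -0.3, 0.8]
opening: 0.0685
grasp_force: 0.0
```

step_arm:
  targets:
    - [0,0,-1,0,0,0,80]
    - [0,0,-3,0,0,0,80]
    - [0,0,-6,0,0,0,80]
    - [0,0,-9,0,0,0,80]
    - [0,3,-12,0,0,0,80]
    - [0,6,-12,0,0,0,80]
    - [0,8,-12,0,0,0,80]
    - [0,8,-12,0,0,0,80]
    - [0,8,-12,0,0,0,80]

```text
time: 21.78
tcp_pos: [0.5323, 0.115, 0.1696]
tcp_rot: [[0.144, 0.99, -0.0], [0.99, -0.144, 0.0], [0.0, -0.0, -1.0]]
wrist_force: [-0.4, -0.2, 0.1]
opening: 0.0683
grasp_force: 0.0
```

```bash
python3 - <<'E'
from h import *
meas(3)
S=manip.grab_frame("scene")
c=cv2.resize(S["color"][200:275,215:305],None,fx=8,fy=8,interpolation=cv2.INTER_CUBIC)
cv2.imwrite("pics/s8.png",c[...,::-1])
E
```

```text
t 21.93 yaw -8.27 eff6 -0.0002 0.0005 Mz -0.0305 0.0082 F [-0.2  0.1 -0. ] q6 0.171 tcp [0.5307 0.1155 0.1686] gf 0.0 op 0.0682
```

View pics/s8.png

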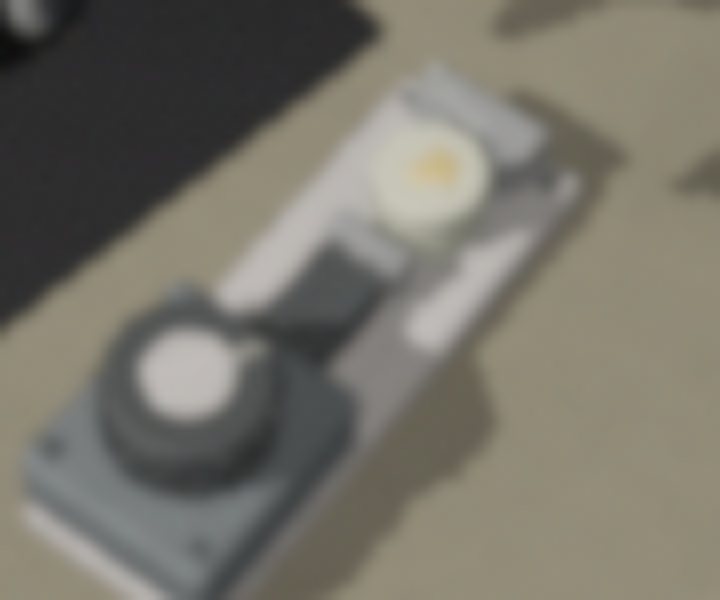

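The sample stands seated against the vee at (430,177), with the jaw backed off at (365,245) and the ring free. A last numeric check, then hand in.

```bash
python3 - <<'E'
from h import *
S=manip.grab_frame("scene")
p=plane(S,268.4,221.7,.036)-G0;x,y=p@GX,p@GY;print(x,y)
if abs(x)<.003 and -.045<y<-.034: print(manip.sign_off())
E
```

```text
-0.0017056404536304201 -0.03736318370457172
the job is handed in; nothing more can be done
None
```

The job is handed in, but the verdict was not shown. The sample was pressed into the vee at about 8.5 N, estimated from the ring torque. The ring was then backed off three clicks (just under three click widths, 42.5°), leaving an estimated 5.6 mm between the jaw and the sample. The arm was clear of everything at hand-in, and I moved no bystander that I know of.

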